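# Set the rotary specimen stage to the red line and lock it

### The job

With a fingertip, push the orange post round, either way, until the white index line on the black dial lines up with the red line on the silver collar around it, then push the red-tipped locking lever fully over to its other side. Push gently and do not pinch the post or the lever; the clear dish must stay seated in the middle of the dial, and the other things on the bench must stay where they are.

Things in the scene. Friction and masses are not known exactly. Their poses are not given: they have to be found in the camera images.
- stage_base: Fixed rotary stage. Origin on the dial's vertical axis at bench level, z up, yaw within 0.35 rad. White plate x +-110, y -200 to +130, 12 mm thick. Silver collar, radius 98 mm, top 43 mm above the bench; in it the black dial, radius 75, top at 45 mm, with a central seat ring, radius 31.5, 4 mm high. Lever block 70 x 50 x 25 mm on the plate at (0, -155). Highest part: 107 mm (lever upright).
- dial (a joint): Dial angle about the vertical axis, rad, growing counter-clockwise from above; at 0 the white line points along stage_base's +x. Starts within 0.8 of 0 and can turn either way, over half a turn, to the red line; stays where it is left (friction 0.06 N m: 1 N at the post).
- index_tip (a point): Outer end of the white index line (41 mm long, 4 mm wide) on the dial's top, on the dial's rim, 75 mm from the axis. Turns with the dial.
- target_line (a point): Inner end of the red target line (21 mm long, 4 mm wide, radial) on the collar's top, 75 mm from the axis, where the collar meets the dial; fixed to the stage. The index lines up when index_tip comes to this point.
- post_top (a point): Top centre of the orange upright finger post on the dial: round, 12 mm across, 30 mm tall (45 to 75 mm above the bench), 60 mm from the axis, exactly opposite the white line. Turns with the dial.
- lever (a joint): Angle of the locking lever, rad: it starts at 0 to 0.1, leaning to stage_base's -x, and ends at 1.0 (its stop), leaning to +x. Stays where it is left; it takes about 1 N at the tip. It does not really block the dial.
- lever_tip (a point): Centre of the red ball, 26 mm across, 60 mm from the lever's pivot; pivot axis along stage_base's y, at (0, -155 mm), 34 mm above the bench. The ball's centre is 87 mm high leaning fully either way, 94 mm half-way.
- dish: Closed clear round dish with a pink specimen, 52 mm across, 15 mm tall, loose in the seat ring at the middle of the dial; origin at the centre of its underside, 45 mm above the bench. Turns along with the dial.
- beaker: Bystander: clear plastic beaker, 76 mm across, 90 mm tall; loose, stands on the bench; origin at the centre of its underside
- jar: Bystander: amber glass jar with white cap, 52 mm across, 65 mm tall; loose, stands on the bench; origin at the centre of its underside
- blue_case: Bystander: blue slide case with white lid, 80 x 30 x 20 mm; loose, stands on the bench; origin at the centre of its underside
- yellow_case: Bystander: yellow slide case with white lid, 80 x 30 x 20 mm; loose, stands on the bench; origin at the centre of its underside
- green_case: Bystander: green slide case with white lid, 80 x 30 x 20 mm; loose, stands on the bench; origin at the centre of its underside
- slide_tray: Bystander: small wooden slide tray, 85 x 120 x 18 mm; loose, stands on the bench; origin at the centre of its underside
There are look-alikes about, which are no part of the job. What is meant by the dish is not green or yellow, and is the larger of those in its own colour.

How it is judged:
By the outcome, as a careful person would: the job done as asked, in the order asked, and still so for the second after the job is handed in, with the robot touching nothing.
It also fails if it takes over 58 s, if anything falls off the work surface, if the arm or the gripper's body presses on something with over 40 N, if the wrist force passes 120 N, or if a joint passes its speed limit or range.

### The arm

A 6-joint arm with a two-finger parallel gripper is mounted at the origin on the work surface. World frame = base frame: x ahead of the robot, y to its left, z up, the work surface at z = 0. Lengths are in m, angles in rad, forces in N, time in s.
With the tool pointing down it reaches from about 0.225 to 0.875 m from the base axis. Payload 3.4 kg.
Tool frame: the origin (TCP) lies on the centre line of the jaws, within the pads' length; the fingertips stand 17 mm ahead of it and the grasp point (between the pads) lies 2 mm behind it (manip.finger_overhang is the distance from the TCP to the fingertips, in m); y points along the fingers, x is the direction in which the jaws open and shut, and the axes are right-handed (so a half turn about y gives the same grasp; the last joint's range is limited). The gripper opens to 85 mm and grips with 20 to 120 N. Pads are 22 mm wide; open, the fingers measure 114 mm over their backs; the gripper's body (76 mm by 85 mm) begins 54 mm behind the grasp point. The pads swing forward as they close: fully open they stand 13 mm farther back than shut.
Start: joints at [1.15, 0.276, 1.505, -0, 1.361, -0.121], TCP at [0.17, 0.549, 0.248] pointing down, gripper open.
Joint ranges: [-2.89, 2.89], [-0.75, 2.08], [0.22, 2.7], [-1.18, 4.32], [0.11, 2.71], [-2.7, 2.7]. Speed limits (rad/s): [2.57, 2.57, 3.14, 3.14, 3.14, 3.14].

### API

Orientations are given as a unit quaternion [w, x, y, z].
In Python, from rig import manip gives the robot as it stands.
- The arm moves only by the tool arm_command, never from a script. Its argument "commands" is a list of rows, each a list of 3 entries, a list of its own where there are three numbers: the finger opening in cm, from 0 to 8.54, then the shift along the world's x, y, z in cm, then the turn about the world's z in rad. A call has 1 to 12 rows; each row shifts and turns the commanded pose from where the row before left it; what a row does not reach is not made up. A row lasts 1/10 s, in which the tool goes at most 50 mm and 8.59 degrees, less where a joint would pass 70% of its speed; a pose out of reach is approached as far as the arm can. A call with a gripper value outside its range is refused whole. The fingers move at their own pace and stop on an object; "grip_force" is the grip in N (left out, the last holds). Time passes only in rows, so rows that do not move let the fingers close. It gives the time, the measured TCP pose, the force and the opening at its end, in the units of the state.
- manip.get_state(): the state, without advancing time (a new reading comes with each control period).
- manip.get_image(name): name is "scene" or "side" or "wrist"; returns a dict with "pixels" (384x512x3 uint8, red, green, blue), "range_z" (384x512 float32, m along the optical axis (not along the pixel's ray), 0 where there is no reading), "intrinsics" (3x3 intrinsics, pixels), "R" (3x3) and "t" (3): a world point X has camera coordinates R X + t. Camera axes: x right, y down, z forward; pixel columns grow to the right and rows downward; lengths in m; the calibration is good to about 2 mm. A picture is of the moment at which its call begins.
- manip.sign_off(): hands the job in, once; it reports no verdict.
The state is a dict: "clock": time; "qpos": joint angles; "qd": joint speeds; "effort": joint torques, N m; "position": TCP position; "ee_rot": TCP orientation; "contact_force": force on the tool from outside, world axes, zero at the start; "moment": the same for the moment, N m; "width": finger opening in m.
Only numpy, scipy, OpenCV 4.12 (cv2) and the standard library are available. Lean on these libraries where they do the work, as an engineer would, in place of code of your own. Each camera call takes 0.05 s, during which the arm holds its last target.

## Working session

There is one attempt and no reset: what is moved stays moved. The work goes in short steps, Python scripts to look and compute and a tool call to move; the robot and the scene stay as the last step left them, time stands still between calls to the robot, and variables do not carry over. Pictures are saved under pics/ and viewed, and the job is handed in when it is done.

Besides the shell and the picture viewer there is one more tool, called in YAML: its name, and indented under it one key for each argument. arm_command: Moves the arm, as the interface text tells. Its arguments: {"type":"object","properties":{"commands":{"type":"array"},"grip_force":{"type":"number"}},"required":["commands"]}

```bash
mkdir -p pics; cat > h.py <<'E'
import numpy as np,cv2
from rig import manip
def grab(n,f):
    im=manip.get_image(n); cv2.imwrite(f'pics/{f}.png',im['pixels'][:,:,::-1]); np.savez(f'{f}.npz',**im); return im
def world(im,u,v,z=None):
    K=np.array(im['intrinsics']);R=np.array(im['R']);t=np.array(im['t'])
    d=np.linalg.solve(K,np.array([u,v,1.]))
    c=-R.T@t; dw=R.T@d
    if z is None: return c+dw*im['range_z'][int(v),int(u)]
    return c+dw*(z-c[2])/dw[2]
def proj(im,X):
    p=np.array(im['intrinsics'])@(np.array(im['R'])@np.array(X)+np.array(im['t'])); return p[:2]/p[2]
E
python3 - <<'E'
from h import *
for n in("scene","side","wrist"):
    im=grab(n,n+"0"); print(n,-im['R'].T@im['t'])
print(manip.get_state())
E
```

```text
scene [0.82108736 0.52409921 0.69281845]
side [ 0.12970823 -0.63861521  0.77130956]
wrist [0.08895306 0.57407882 0.37345574]
{'clock': 0.15, 'qpos': array([ 1.14998860e+00,  2.76418399e-01,  1.50585384e+00, -2.14247623e-05,
        1.36066595e+00, -1.21031577e-01]), 'qd': array([ 0.00142447, -0.00213258, -0.0031719 , -0.00183657, -0.00063711,
       -0.00113377]), 'effort': array([ 1.58619943e-03, -4.17146695e+01, -2.46030682e+01,  1.90732447e-05,
        7.58928596e-03,  2.16531612e-05]), 'position': array([0.16967879, 0.54900806, 0.24765168]), 'ee_rot': array([-0.56881602,  0.5692971 ,  0.41932086, -0.42014184]), 'contact_force': array([ 0.30961638, -0.00253722, -0.00120866]), 'moment': array([ 0.01956527,  0.01539883, -0.02782056]), 'width': 0.08576413740223152}
```

View pics/scene0.png

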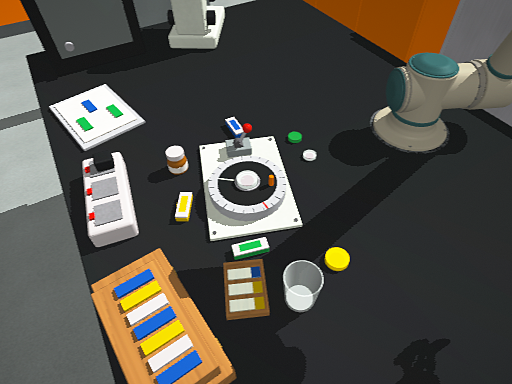

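View pics/side0.png

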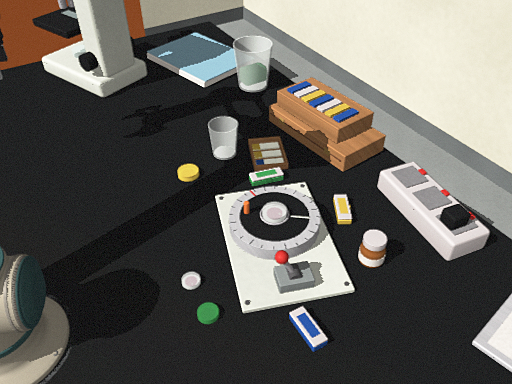

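View pics/wrist0.png

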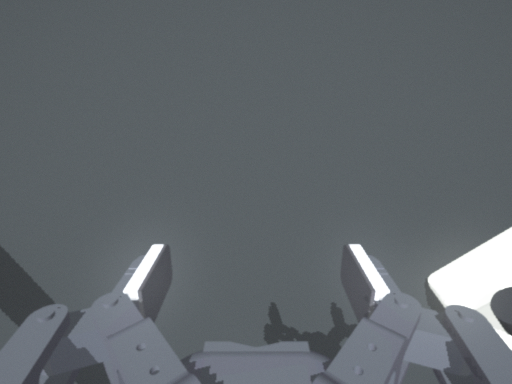

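The stage is at about (248,185) in the scene view and (275,215) in the side view. The orange post is at (271,181) scene / (247,208) side, and the lever's red ball is at (248,128) / (282,257). There are two clear dishes: the larger one in the seat ring at (247,181), and a smaller one on the bench at (310,155). The green and yellow lids are ruled out by colour. The one in the seat fits the description, so I'll confirm it in an enlarged crop.

```bash
python3 - <<'E'
import cv2,numpy as np
a=cv2.imread('pics/scene0.png')[100:250,180:330]; b=cv2.imread('pics/side0.png')[165:345,180:365]
cv2.imwrite('pics/c1.png',cv2.resize(a,(600,600),interpolation=cv2.INTER_CUBIC))
cv2.imwrite('pics/c2.png',cv2.resize(b,(617,600),interpolation=cv2.INTER_CUBIC))
E
```

```text
(no output)
```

View pics/c1.png

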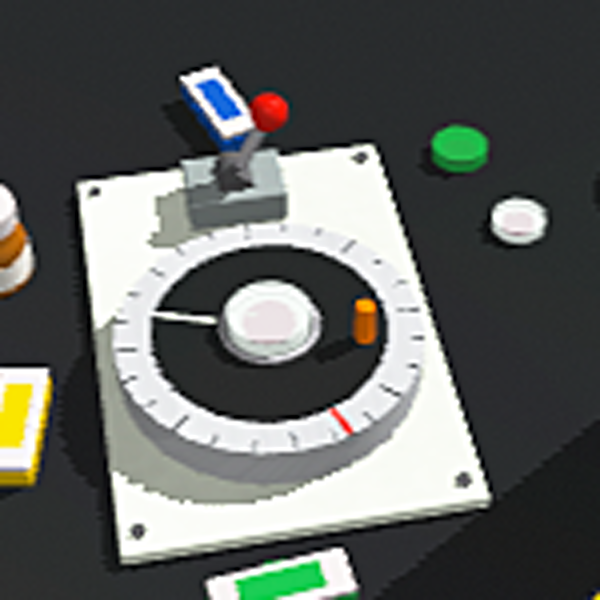

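View pics/c2.png

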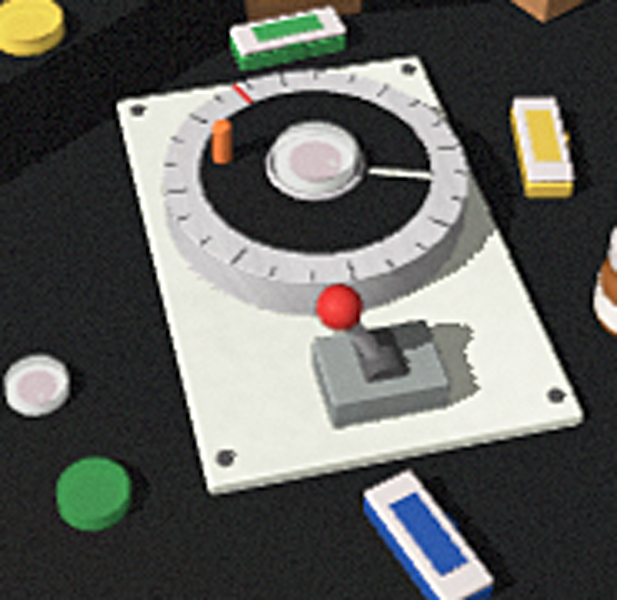

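```bash
cat > m.py <<'E'
from h import *
def pts(im):
    K=im['intrinsics'];v,u=np.mgrid[:384,:512];z=im['range_z']
    d=np.stack([u,v,np.ones_like(u)],-1)@np.linalg.inv(K).T*z[...,None]
    return (d-im['t'])@im['R']
if __name__=="__main__":
  for n in("scene0","side0"):
    im=dict(np.load(n+'.npz'));W=pts(im);px=im['pixels'].astype(int)
    r,g,b=px[...,0],px[...,1],px[...,2]
    near=(W[...,2]>.002)&(W[...,2]<.02)&(im['range_z']>0)&(px.min(-1)>120)
    lab=cv2.connectedComponentsWithStats(near.astype(np.uint8))
    k=1+np.argmax(lab[2][1:,4]); 
    for i in np.argsort(-lab[2][1:,4])[:4]+1:
        P=W[lab[1]==i]; print(n,lab[2][i],np.round(P.mean(0),3),cv2.minAreaRect((P[:,:2]*1000).astype(np.float32)))
    up=(W[...,2]>.036)&(W[...,2]<.050)&(px.min(-1)>100)
    for nm,m in(("red",(r>150)&(g<70)&(b<70)),("orange",(r>180)&(g>70)&(g<140)&(b<60))):
        l=cv2.connectedComponentsWithStats(m.astype(np.uint8))
        for i in range(1,l[0]):
            if l[2][i,4]>5:
                P=W[l[1]==i]; print(nm,l[2][i],l[3][i].round(1),np.round(np.median(P,0),4),P.max(0).round(3))
E
python3 m.py
```

```text
scene0 [ 199  136  103  105 3538] [ 0.563 -0.009  0.011] ((543.6764526367188, -46.2623291015625), (333.52398681640625, 220.6486358642578), 70.96990966796875)
scene0 [  49   84   95   66 3010] [ 0.822 -0.529  0.013] ((821.177978515625, -548.4085693359375), (197.854248046875, 284.6080322265625), 11.463281631469727)
scene0 [229 298  26  14 297] [0.711 0.249 0.008] ((710.5903930664062, 248.3571014404297), (25.904794692993164, 50.766258239746094), 64.99679565429688)
scene0 [228 282  25  14 272] [0.697 0.217 0.008] ((696.5721435546875, 215.48155212402344), (26.62367820739746, 50.7276496887207), 66.26576232910156)
red [243 123   9   8  49] [247.2 126.6] [ 0.4813 -0.1447  0.0962] [ 0.49  -0.139  0.102]
red [ 87 188   5   6  25] [ 89.  190.8] [ 0.9044 -0.1627  0.0607] [0.911 0.524 0.693]
red [ 89 213   5   6  27] [ 91.1 215.5] [ 0.9171 -0.0843  0.0609] [ 0.923 -0.076  0.064]
orange [  0   0  29  26 558] [11.2 11.8] [ 1.1161 -3.3012 -0.5745] [1.25  0.524 0.693]
orange [183 156   3   6  10] [183.9 158.7] [ 0.6591 -0.1766  0.0368] [ 0.665 -0.17   0.041]
orange [270 176   4  10  11] [271.9 180.9]
[... 484 characters left out ...]
97656), 3.537019729614258)
side0 [377 184 107  77 459] [ 0.824 -0.193  0.014] ((822.6362915039062, -169.54718017578125), (86.50732421875, 271.2032775878906), 11.083245277404785)
red [419 169   7   6  24] [422.2 171.2] [ 0.9129 -0.0883  0.0634] [1.829 0.547 0.065]
red [441 189   8   7  28] [444.7 192. ] [ 0.9012 -0.1663  0.0633] [ 0.906 -0.159  0.066]
red [471 215   4   3   6] [472.8 215.7] [ 0.8938 -0.2492  0.0625] [ 0.897 -0.246  0.064]
red [275 251  12  13  98] [280.9 256.7] [ 0.4747 -0.1569  0.0977] [ 0.484 -0.144  0.104]
orange [246 201   3   5   6] [247.  202.7] [0.5089 0.0204 0.0765] [0.511 0.027 0.077]
orange [246 207   1   7   7] [246. 210.] [0.5048 0.0206 0.0603] [0.506 0.022 0.069]
```

```bash
python3 - <<'E'
from h import *
O=np.array([.5554,-.013]);yaw=-.3323
for n,ob in(("scene0",dict(idx=(218.4,178.4,.045),tin=(262.8,202.2,.043),tout=(267.3,207.8,.043),post=(271,174.9,.075))),("side0",dict(idx=(309.3,217.8,.045),tin=(255,195.9,.043),tout=(250.4,190.4,.043),post=(246.2,201.2,.075)))):
    im=dict(np.load(n+'.npz'))
    for k,(u,v,z) in ob.items():
        w=world(im,u,v,z)[:2]-O; print(n,k,(w+O).round(4),np.hypot(*w).round(4),'world ang',np.arctan2(w[1],w[0]).round(3))
    print(proj(im,[*O,.045]))
E
```

```text
scene0 idx [ 0.613  -0.0577] 0.0729 world ang -0.659
scene0 tin [0.5542 0.0641] 0.0771 world ang 1.586
scene0 tout [0.5536 0.0841] 0.0971 world ang 1.59
scene0 post [0.5073 0.0228] 0.0599 world ang 2.501
[246.92315973 181.22975841]
side0 idx [ 0.6131 -0.0597] 0.0743 world ang -0.681
side0 tin [0.5531 0.0631] 0.0761 world ang 1.601
side0 tout [0.554  0.0846] 0.0977 world ang 1.585
side0 post [0.5099 0.0278] 0.0611 world ang 2.412
[274.51664899 214.85510291]
```

```bash
python3 - <<'E'
from h import *
from scipy.spatial.transform import Rotation as R
s=manip.get_state();q=s['ee_rot'];M=R.from_quat([q[1],q[2],q[3],q[0]]).as_matrix()
print(M.round(3)); print('x ang',np.arctan2(M[1,0],M[0,0]),'z ang',np.arctan2(M[1,2],M[0,2]),manip.finger_overhang,[a for a in dir(manip) if a[0]!='_'])
E
```

```text
[[ 0.295 -0.001 -0.955]
 [ 0.955 -0.001  0.295]
 [-0.001 -1.     0.   ]]
x ang 1.2710247558148642 z ang 2.841820893036454 0.017 ['MotionError', 'finger_overhang', 'get_image', 'get_state', 'sign_off']
```

arm_command:
  commands:
    - [0,[3,-4,0],0]
    - [0,[3,-4,0],0]
    - [0,[3,-4,0],0]
  grip_force: 20

```text
clock: 0.45
position: [0.2602, 0.4281, 0.2479]
ee_rot: [-0.569, 0.569, 0.42, -0.42]
contact_force: [1.3, -0.2, -0.7]
width: 0.0439
```

arm_command:
  commands:
    - [0,[1.6,-2.3,-0.3],-0.14]
    - [0,[1.6,-2.3,-0.3],-0.14]
    - [0,[1.6,-2.3,-0.3],-0.14]
    - [0,[1.6,-2.3,-0.3],-0.14]
    - [0,[1.6,-2.3,-0.3],-0.14]
    - [0,[1.6,-2.3,-0.3],-0.14]
    - [0,[1.6,-2.3,-0.3],-0.14]
    - [0,[1.6,-2.3,-0.3],-0.14]
    - [0,[1.6,-2.3,-0.3],-0.14]
    - [0,[1.6,-2.3,-0.3],-0.14]
    - [0,[1.6,-2.3,-0.3],-0.14]
    - [0,[1.6,-2.3,-0.3],-0.14]

```text
clock: 1.65
position: [0.4522, 0.1523, 0.212]
ee_rot: [-0.692, 0.692, -0.146, 0.146]
contact_force: [0.1, -0.3, -0.1]
width: 0.0001
```

arm_command:
  commands:
    - [0,[1.6,-2.2,-0.3],-0.14]
    - [0,[1.6,-2.2,-0.3],-0.14]
    - [0,[1.6,-2.2,-0.3],-0.14]
    - [0,[1.6,-2.2,-0.3],-0.14]
    - [0,[1.5,-2.2,-0.3],-0.14]
    - [0,[0,0,0],-0.04]
    - [0,[0,0,0],0]

```text
clock: 2.35
position: [0.5309, 0.0427, 0.1967]
ee_rot: [-0.593, 0.594, -0.385, 0.384]
contact_force: [-1.3, -0.1, 0.0]
width: -0.0
```

```bash
python3 - <<'E'
from h import *
for n in("scene","side","wrist"): im=grab(n,n+"1")
s=manip.get_state();print(s['clock'],s['position'],s['qpos'],s['width'],s['contact_force'])
E
```

```text
2.5 [0.53038843 0.04372722 0.19720742] [-4.85646299e-02  2.46763060e-01  1.67826764e+00  7.25684338e-05
  1.21707417e+00  1.09916710e+00] -0.00018316569388271683 [-0.62580431  0.05941393 -0.42203008]
```

View pics/wrist1.png

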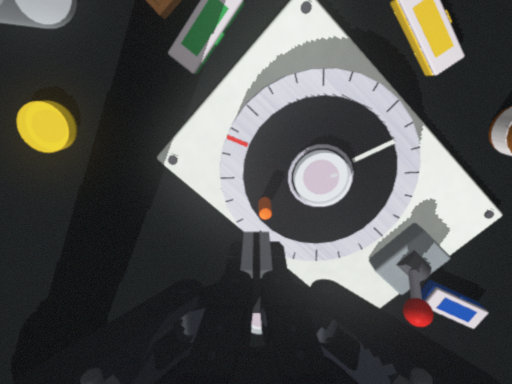

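View pics/side1.png

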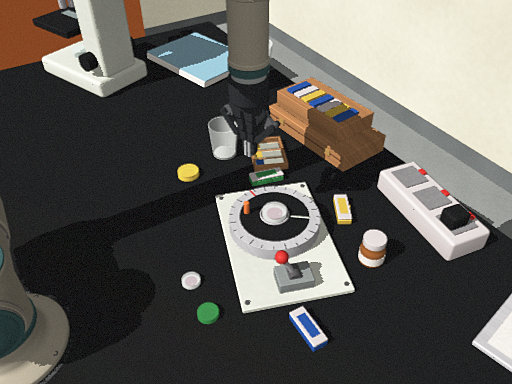

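The wrist view shows the index line from (354,160) to (392,142), the red line from (228,137) to (247,145), the post at (265,210) and the closed fingertips at (257,240). The dish is seated in the ring at (321,176). I'll measure more precisely from this view.

```bash
cat > ang.py <<'E'
from h import *
O=np.array([.5554,-.013])
def comp(im,m):
    l=cv2.connectedComponentsWithStats(m.astype(np.uint8)); return l
def rep(im,O=O):
    from m import pts
    W=pts(im);px=im['pixels'].astype(int);r,g,b=px[...,0],px[...,1],px[...,2]
    K=im['intrinsics'];v,u=np.mgrid[:384,:512]
    d=np.stack([u,v,np.ones_like(u)],-1)@np.linalg.inv(K).T@im['R'];c=-im['R'].T@im['t']
    def pl(z): return c[:2]+d[...,:2]*((z-c[2])/d[...,2])[...,None]-O
    A=pl(.045);ra=np.hypot(A[...,0],A[...,1])
    hz=(W[...,2]<.052)&(W[...,2]>.035)
    m=(ra>.04)&(ra<.073)&(px.min(-1)>95)&hz
    P=A[m]; 
    if len(P): 
        q=P.mean(0);print('index n',len(P),'ang',np.arctan2(q[1],q[0]).round(4),'r',ra[m].min().round(3),ra[m].max().round(3))
    B=pl(.043);rb=np.hypot(B[...,0],B[...,1])
    m=(rb>.072)&(rb<.1)&(r>130)&(g<.6*r)&(b<.6*r)&hz
    P=B[m]
    if len(P): q=P.mean(0);print('target n',len(P),'ang',np.arctan2(q[1],q[0]).round(4),'r',rb[m].min().round(3),rb[m].max().round(3))
    m=(r>110)&(g<.6*r)&(b<.35*r)&(W[...,2]>.073)&(W[...,2]<.08)&(ra<.12)
    P=W[m]
    if len(P): q=P.mean(0);w=q[:2]-O;print('post n',len(P),q.round(4),'ang',np.arctan2(w[1],w[0]).round(4),np.hypot(*w).round(4))
    m=(r>130)&(g<60)&(b<60)&(W[...,2]>.075)&(W[...,2]<.12)
    P=W[m]
    if len(P)>4: print('ball n',len(P),P.mean(0).round(4))
E
python3 - <<'E'
from ang import *
from m import pts
for n in("wrist1","scene1","side1"):
    im=dict(np.load(n+'.npz'));print(n);rep(im)
im=dict(np.load("wrist1.npz"));W=pts(im);px=im['pixels'].astype(int)
# dial centre: black/collar boundary & collar outer
m=(abs(W[...,2]-.043)<.006)&(px.min(-1)>90)&(np.hypot(W[...,0]-O[0],W[...,1]-O[1])>.07)&(np.hypot(W[...,0]-O[0],W[...,1]-O[1])<.11)
from scipy.optimize import least_squares
P=W[m][:,:2]
c,r=cv2.minEnclosingCircle((P*1000).astype(np.float32));print('collar',c,r)
E
```

```text
wrist1
index n 235 ang -0.603 r 0.04 0.073
target n 82 ang 1.6616 r 0.072 0.097
post n 101 [0.5077 0.0252 0.0751] ang 2.4659 0.0611
ball n 329 [ 0.4785 -0.146   0.0982]
scene1
index n 35 ang -1.0983 r 0.04 0.073
target n 12 ang 1.5891 r 0.077 0.097
post n 6 [0.5117 0.0246 0.0739] ang 2.431 0.0577
ball n 45 [ 0.4854 -0.1445  0.0931]
side1
index n 43 ang -0.4891 r 0.04 0.072
target n 12 ang 1.6143 r 0.074 0.099
post n 17 [0.5065 0.022  0.0761] ang 2.5207 0.0601
ball n 78 [ 0.4764 -0.1561  0.0968]
collar (553.7635498046875, -12.703763961791992) 98.12657928466797
```

arm_command:
  commands:
    - [0,[0,0,-2.5],0]
    - [0,[0,0,-2.5],0]
    - [0,[0,0,-2.5],0]
    - [0,[0,0,-2.5],0]
    - [0,[0,0,-1.5],0]
    - [0,[0,0,-1.0],0]
    - [0,[0,0,0],0]

```text
clock: 3.2
position: [0.5298, 0.0438, 0.0713]
ee_rot: [-0.593, 0.594, -0.385, 0.383]
contact_force: [-0.2, -0.2, -0.7]
width: -0.0001
```

```bash
python3 - <<'E'
from h import *
im=grab("wrist","wrist2");im=grab("scene","scene2")
cv2.imwrite('pics/c3.png',cv2.resize(im['pixels'][90:260,170:340,::-1],(600,600),interpolation=cv2.INTER_CUBIC))
s=manip.get_state();print(s['clock'],s['position'],s['contact_force'])
O=np.array([55.5,-1.29]);cur=np.array([53.07,4.3])
for i in range(1,38):
    p=1.99+.06*i
    t=O+6.0*np.array([np.cos(p),np.sin(p)])
    d=np.round(t-cur,1); cur=cur+d
    print(f"[0,[{d[0]:.1f},{d[1]:.1f},0],0.06],",end='\n' if i%12==0 else ' ')
E
```

```text
3.3 [0.5312428  0.04363302 0.07288456] [0.18797153 0.45205887 0.98038998]
[0,[-0.3,-0.3,0],0.06], [0,[-0.4,-0.1,0],0.06], [0,[-0.3,-0.2,0],0.06], [0,[-0.2,-0.2,0],0.06], [0,[-0.3,-0.3,0],0.06], [0,[-0.3,-0.2,0],0.06], [0,[-0.2,-0.3,0],0.06], [0,[-0.3,-0.3,0],0.06], [0,[-0.2,-0.2,0],0.06], [0,[-0.2,-0.3,0],0.06], [0,[-0.2,-0.4,0],0.06], [0,[-0.1,-0.3,0],0.06],
[0,[-0.2,-0.3,0],0.06], [0,[-0.1,-0.4,0],0.06], [0,[-0.1,-0.3,0],0.06], [0,[-0.1,-0.3,0],0.06], [0,[-0.0,-0.4,0],0.06], [0,[-0.1,-0.4,0],0.06], [0,[0.0,-0.3,0],0.06], [0,[0.0,-0.4,0],0.06], [0,[0.1,-0.3,0],0.06], [0,[0.0,-0.4,0],0.06], [0,[0.1,-0.3,0],0.06], [0,[0.1,-0.4,0],0.06],
[0,[0.1,-0.3,0],0.06], [0,[0.1,-0.4,0],0.06], [0,[0.2,-0.3,0],0.06], [0,[0.1,-0.3,0],0.06], [0,[0.2,-0.3,0],0.06], [0,[0.2,-0.3,0],0.06], [0,[0.3,-0.3,0],0.06], [0,[0.2,-0.3,0],0.06], [0,[0.3,-0.2,0],0.06], [0,[0.2,-0.2,0],0.06], [0,[0.3,-0.3,0],0.06], [0,[0.3,-0.2,0],0.06],
[0,[0.3,-0.1,0],0.06],
```

View pics/c3.png

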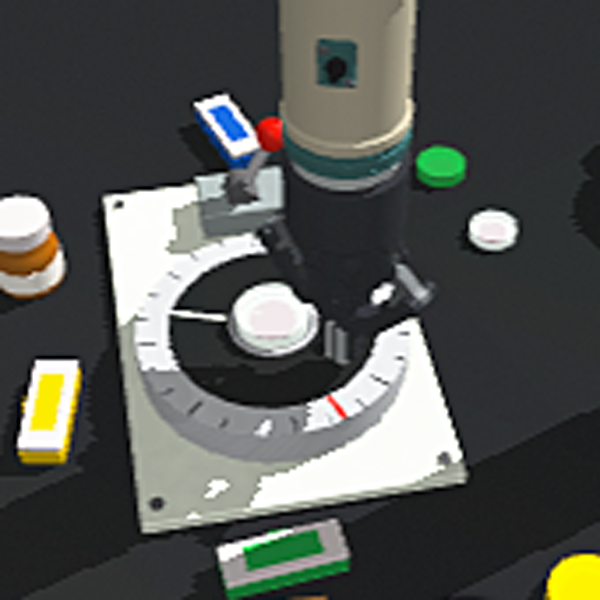

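View pics/wrist2.png

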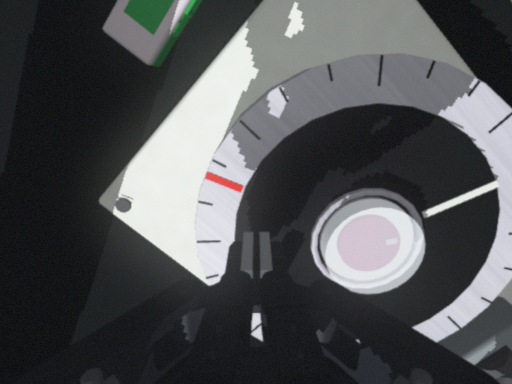

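The fingertip is down on the dial, on the clockwise side of the post and clear of the dish, at crop (337,345). Next I'll push counter-clockwise.

arm_command:
  commands:
    - [0,[-0.3,-0.3,0],0.06]
    - [0,[-0.4,-0.1,0],0.06]
    - [0,[-0.3,-0.2,0],0.06]
    - [0,[-0.2,-0.2,0],0.06]
    - [0,[-0.3,-0.3,0],0.06]
    - [0,[-0.3,-0.2,0],0.06]
    - [0,[-0.2,-0.3,0],0.06]
    - [0,[-0.3,-0.3,0],0.06]

```text
clock: 4.1
position: [0.5092, 0.0246, 0.0738]
ee_rot: [0.669, -0.668, 0.23, -0.233]
contact_force: [1.1, 0.2, -1.4]
width: -0.0002
```

```bash
python3 - <<'E'
from ang import *
im=grab("wrist","wrist3");rep(im)
s=manip.get_state();print(s['clock'],s['position'],s['contact_force'])
E
```

```text
index n 509 ang -0.4522 r 0.04 0.073
target n 292 ang 1.6114 r 0.076 0.097
4.15 [0.50862302 0.02411296 0.07373017] [ 0.79957925 -0.02729563  0.38250785]
```

View pics/wrist3.png

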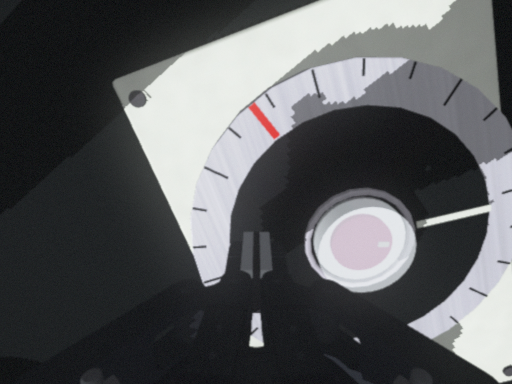

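The dial is turning: the index line has moved to (417,225)–(490,208) and the dish is still seated. I'll continue.

arm_command:
  commands:
    - [0,[-0.2,-0.2,0],0.06]
    - [0,[-0.2,-0.3,0],0.06]
    - [0,[-0.2,-0.4,0],0.06]
    - [0,[-0.1,-0.3,0],0.06]
    - [0,[-0.2,-0.3,0],0.06]
    - [0,[-0.1,-0.4,0],0.06]
    - [0,[-0.1,-0.3,0],0.06]
    - [0,[-0.1,-0.3,0],0.06]
    - [0,[0,-0.4,0],0.06]
    - [0,[-0.1,-0.4,0],0.06]
    - [0,[0,-0.3,0],0.06]
    - [0,[0,-0.4,0],0.06]

```text
clock: 5.35
position: [0.4958, -0.0154, 0.0735]
ee_rot: [0.707, -0.707, -0.019, 0.018]
contact_force: [1.3, 2.0, -0.4]
width: 0.0002
```

arm_command:
  commands:
    - [0,[0.1,-0.3,0],0.06]
    - [0,[0,-0.4,0],0.06]
    - [0,[0.1,-0.3,0],0.06]
    - [0,[0.1,-0.4,0],0.06]
    - [0,[0.1,-0.3,0],0.06]
    - [0,[0.1,-0.4,0],0.06]
    - [0,[0.2,-0.3,0],0.06]
    - [0,[0.1,-0.3,0],0.06]
    - [0,[0.2,-0.3,0],0.06]
    - [0,[0.2,-0.3,0],0.06]
    - [0,[0.3,-0.3,0],0.06]

```text
clock: 6.45
position: [0.5101, -0.0514, 0.0734]
ee_rot: [-0.663, 0.663, 0.247, -0.246]
contact_force: [-1.6, 0.2, 1.5]
width: 0.0001
```

```bash
python3 - <<'E'
from ang import *
for n in("wrist","scene","side"):
    im=grab(n,n+"4");print(n);rep(im)
    if n=="scene":cv2.imwrite('pics/c4.png',cv2.resize(im['pixels'][90:260,170:340,::-1],(600,600),interpolation=cv2.INTER_CUBIC))
s=manip.get_state();print(s['clock'],s['position'],s['contact_force'],s['qpos'])
E
```

```text
wrist
index n 527 ang 0.974 r 0.04 0.073
target n 347 ang 1.6049 r 0.077 0.097
scene
index n 41 ang 1.2737 r 0.04 0.073
target n 12 ang 1.5891 r 0.077 0.097
post n 5 [ 0.5267 -0.0592  0.0751] ang -2.1265 0.0544
side
index n 6 ang -2.925 r 0.042 0.052
target n 8 ang 1.5938 r 0.084 0.099
post n 21 [ 0.5209 -0.0663  0.0757] ang -2.1458 0.0635
ball n 73 [ 0.4765 -0.1562  0.0968]
6.6 [ 0.51053271 -0.05179471  0.07315219] [0.14612425 0.2102033  0.0614797 ] [-2.36770491e-01  3.47620051e-01  1.89093542e+00  1.15994300e-05
  9.01100744e-01 -9.45898960e-01]
```

View pics/c4.png

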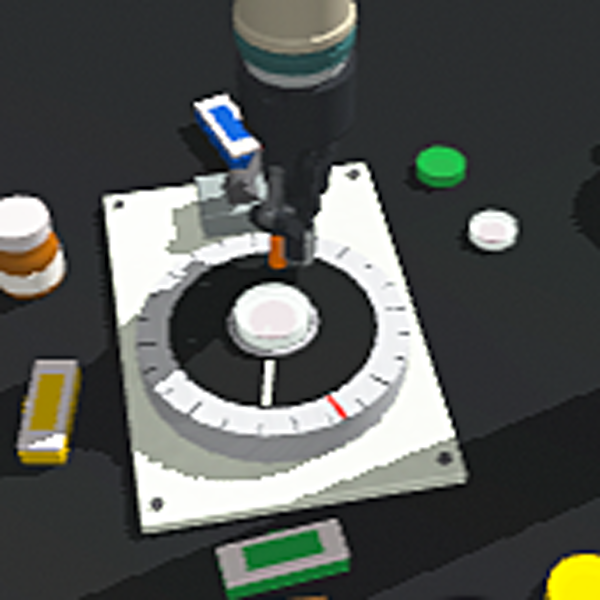

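View pics/wrist4.png

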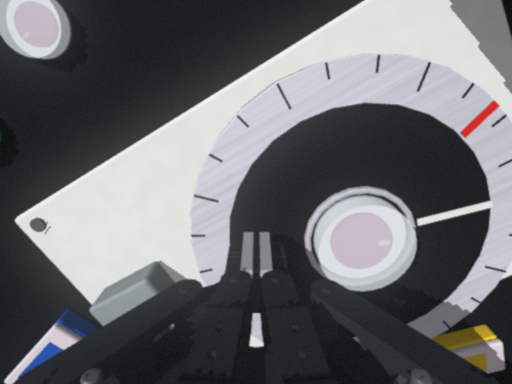

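```bash
cat > ang2.py <<'E'
from ang import *
def two(im,inn,out,tin,tout,O=np.array([.555,-.0129])):
    for a,b,z,n in((inn,out,.045,'idx'),(tin,tout,.043,'tgt')):
        p=world(im,*a,z)[:2];q=world(im,*b,z)[:2];d=q-p
        print(n,'line dir',np.arctan2(d[1],d[0]).round(4),'outer ang',np.arctan2(*(q-O)[::-1]).round(4),'inner ang',np.arctan2(*(p-O)[::-1]).round(4),'r',np.hypot(*(p-O)).round(4),np.hypot(*(q-O)).round(4))
E
python3 - <<'E'
from ang2 import *
two(dict(np.load('wrist4.npz')),(418,222.5),(490,205.5),(463,135),(496.5,103.5))
two(dict(np.load('wrist3.npz')),(417,224.5),(490,208.5),(277,136),(252,105))
two(dict(np.load('scene4.npz')),(170+268/3.53,90+362/3.53),(170+266/3.53,90+403/3.53),(170+331/3.53,90+398/3.53),(170+345/3.53,90+416/3.53))
E
```

```text
idx line dir 0.9793 outer ang 0.989 inner ang 1.0002 r 0.034 0.0738
tgt line dir 1.5851 outer ang 1.5949 inner ang 1.5976 r 0.0765 0.0972
idx line dir -0.4203 outer ang -0.4274 inner ang -0.436 r 0.0334 0.0742
tgt line dir 1.5969 outer ang 1.6026 inner ang 1.6042 r 0.076 0.0965
idx line dir 1.0397 outer ang 1.0191 inner ang 0.9992 r 0.0376 0.0739
tgt line dir 1.5868 outer ang 1.5938 inner ang 1.5954 r 0.0796 0.0977
```

arm_command:
  commands:
    - [0,[0.2,-0.3,0],0.06]
    - [0,[0.3,-0.2,0],0.06]
    - [0,[0.2,-0.2,0],0.06]
    - [0,[0.3,-0.3,0],0.06]
    - [0,[0.3,-0.2,0],0.06]
    - [0,[0.3,-0.1,0],0.06]
    - [0,[0.2,-0.1,0],0.04]
    - [0,[0.2,-0.1,0],0.04]
    - [0,[0.2,-0.1,0],0.04]
    - [0,[0.2,-0.1,0],0.04]
    - [0,[0,0,0],0]

```text
clock: 7.7
position: [0.5339, -0.0685, 0.0726]
ee_rot: [-0.578, 0.578, 0.408, -0.408]
contact_force: [0.2, 0.3, 0.8]
width: -0.0001
```

```bash
python3 - <<'E'
from h import *
for n in("wrist","scene"):
    im=grab(n,n+"5")
    if n=="wrist":cv2.imwrite('pics/c5.png',cv2.resize(im['pixels'][100:300,312:512,::-1],(600,600),interpolation=cv2.INTER_CUBIC))
s=manip.get_state();print(s['clock'],s['position'],s['contact_force'])
E
```

```text
7.8 [ 0.53390143 -0.06847852  0.0725993 ] [-0.4493463   0.66008927  0.13040444]
```

View pics/c5.png

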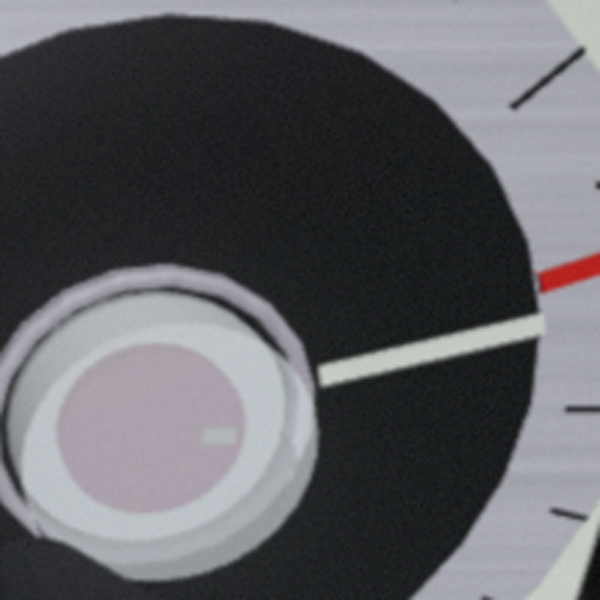

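```bash
python3 - <<'E'
from ang2 import *
c=lambda x,y:(312+x/3-.33,100+y/3-.33)
two(dict(np.load('wrist5.npz')),c(321,376),c(543,324),c(541,283),c(599,263))
E
```

```text
idx line dir 1.4954 outer ang 1.5054 inner ang 1.5173 r 0.0344 0.0752
tgt line dir 1.616 outer ang 1.6026 inner ang 1.6008 r 0.0768 0.0872
```

arm_command:
  commands:
    - [0,[0.2,-0.05,0],0.03]
    - [0,[0.15,-0.05,0],0.03]
    - [0,[0.15,-0.05,0],0.03]
    - [0,[0,0,0],0]
    - [0,[0,0,0],0]

```text
clock: 8.3
position: [0.539, -0.0701, 0.0724]
ee_rot: [-0.558, 0.559, 0.434, -0.434]
contact_force: [0.5, 0.2, -0.2]
width: -0.0001
```

```bash
python3 - <<'E'
from h import *
im=grab("wrist","wrist6")
cv2.imwrite('pics/c6.png',cv2.resize(im['pixels'][140:260,392:512,::-1],(600,600),interpolation=cv2.INTER_CUBIC))
s=manip.get_state();print(s['clock'],s['position'],s['contact_force'])
E
```

```text
8.35 [ 0.53905641 -0.07016369  0.07239704] [-0.01482814  0.18362118  1.20749443]
```

View pics/c6.png

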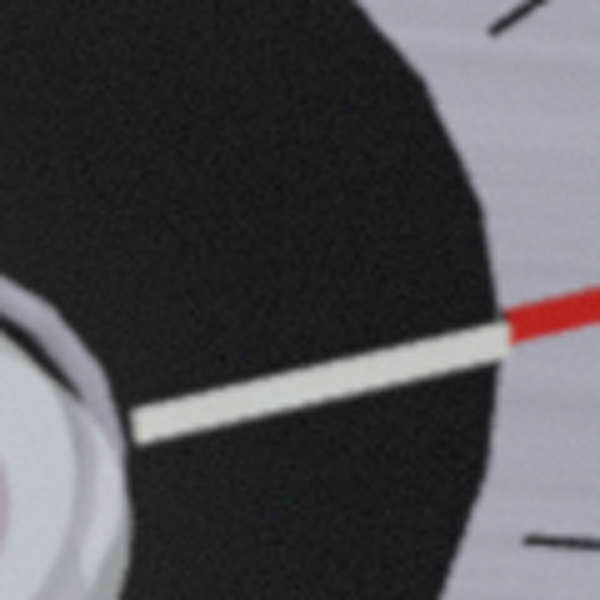

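```bash
python3 - <<'E'
from ang2 import *
c=lambda x,y:(392+x/5-.4,140+y/5-.4)
two(dict(np.load('wrist6.npz')),c(137,427),c(509,339),c(511,327),c(599,303))
E
```

```text
idx line dir 1.5892 outer ang 1.5983 inner ang 1.6092 r 0.0346 0.0755
tgt line dir 1.6301 outer ang 1.6037 inner ang 1.6004 r 0.0772 0.0867
```

arm_command:
  commands:
    - [0,[-0.5,0.15,0],0]
    - [0,[-0.5,0.15,0],0]
    - [0,[0,0,2.5],0]
    - [0,[0,0,3],0]
    - [0,[0,0,3],0]
    - [0,[0,0,2],0]
    - [0,[0,0,0],0]
    - [0,[0,0,0],0]

```text
clock: 9.15
position: [0.5283, -0.067, 0.1771]
ee_rot: [0.558, -0.558, -0.434, 0.434]
contact_force: [-0.4, -0.2, -0.1]
width: 0.0
```

```bash
python3 - <<'E'
from h import *
for n in ("wrist","scene","side"): im=grab(n,n+"7")
im=dict(np.load('wrist7.npz'))
p=proj(im,[.553,.062,.045]).astype(int);print(p, -im['R'].T@im['t'])
a=p-55;a=np.clip(a,0,[402,274]);print(a)
cv2.imwrite('pics/c7.png',cv2.resize(im['pixels'][a[1]:a[1]+110,a[0]:a[0]+110,::-1],(600,600),interpolation=cv2.INTER_CUBIC))
im=dict(np.load('scene7.npz'))
cv2.imwrite('pics/c7s.png',cv2.resize(im['pixels'][100:230,190:320,::-1],(600,600),interpolation=cv2.INTER_CUBIC))
E
```

```text
[401 173] [ 0.44635255 -0.04603526  0.30302226]
[346 118]
```

View pics/c7.png

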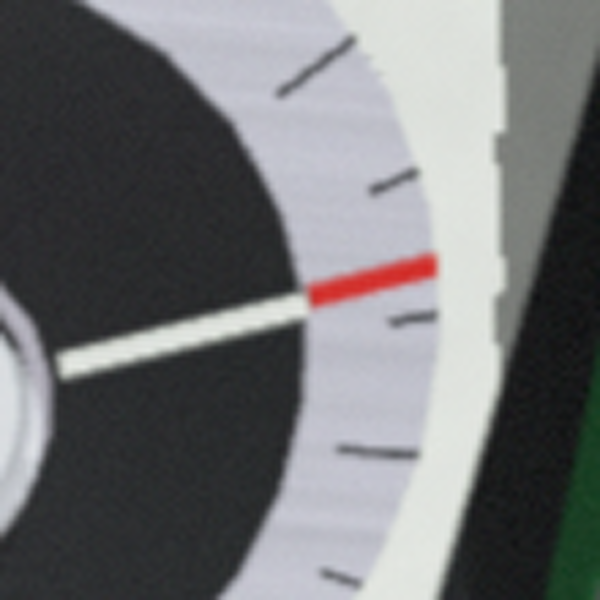

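View pics/c7s.png

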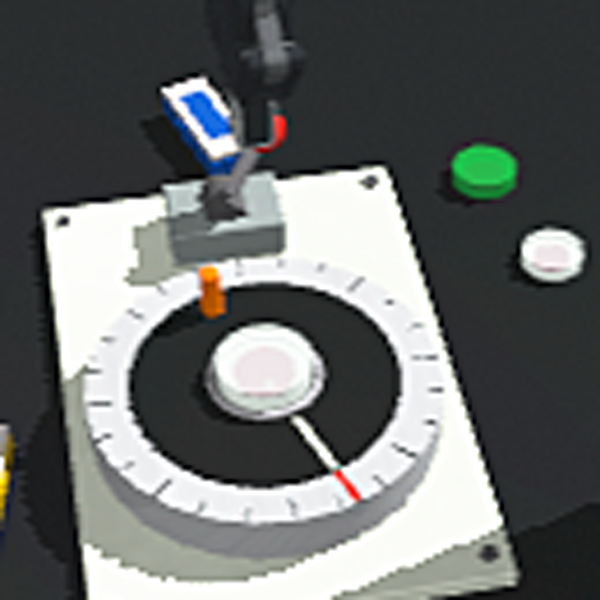

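View pics/wrist7.png

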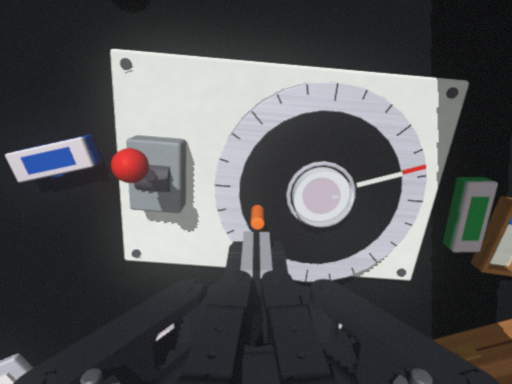

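```bash
python3 - <<'E'
from ang2 import *
s=110/600
c=lambda x,y:(346+x*s-.4,118+y*s-.4)
im=dict(np.load('wrist7.npz'))
two(im,c(62,366),c(306,304),c(309,297),c(437,265))
print(world(im,*c(306,304),.045),world(im,*c(309,297),.043))
rep(im)
# ball, in wrist view
for n in('scene7','side7'): print(n);rep(dict(np.load(n+'.npz')))
E
```

```text
idx line dir 1.5911 outer ang 1.6017 inner ang 1.6142 r 0.0345 0.075
tgt line dir 1.5864 outer ang 1.6008 inner ang 1.6047 r 0.0765 0.0975
[0.55268026 0.06210437 0.045     ] [0.55240595 0.06353933 0.043     ]
index n 265 ang 1.2955 r 0.04 0.073
target n 96 ang 1.6085 r 0.077 0.097
post n 132 [ 0.5537 -0.0728  0.0749] ang -1.5996 0.0598
ball n 543 [ 0.4771 -0.1482  0.0977]
scene7
index n 42 ang 1.7197 r 0.04 0.073
target n 13 ang 1.5877 r 0.076 0.097
post n 4 [ 0.5598 -0.0685  0.0752] ang -1.4914 0.0557
ball n 7 [ 0.4785 -0.1412  0.0864]
side7
index n 40 ang 1.4953 r 0.041 0.073
target n 9 ang 1.5924 r 0.08 0.099
post n 25 [ 0.5534 -0.0737  0.0755] ang -1.603 0.0607
ball n 76 [ 0.4761 -0.1561  0.0966]
```

arm_command:
  commands:
    - [0,[-2.3,-1.7,0],-0.02]
    - [0,[-2.3,-1.7,0],-0.02]
    - [0,[-2.3,-1.7,0],-0.02]
    - [0,[-2.2,-1.8,0],-0.02]
    - [0,[0,0,-3],0]
    - [0,[0,0,-3],0]
    - [0,[0,0,-2.7],0]
    - [0,[0,0,0],0]

```text
clock: 10.1
position: [0.4343, -0.1346, 0.0866]
ee_rot: [0.579, -0.572, -0.409, 0.413]
contact_force: [-0.9, 0.7, 1.0]
width: 0.0001
```

```bash
python3 - <<'E'
from h import *
im=grab("side","side8");cv2.imwrite('pics/c8.png',cv2.resize(im['pixels'][165:345,180:365,::-1],(617,600),interpolation=cv2.INTER_CUBIC))
s=manip.get_state();print(s['clock'],s['position'],s['contact_force'])
E
```

```text
10.15 [ 0.43595914 -0.13529777  0.08839213] [-0.1013016  -0.74416224  0.20833367]
```

View pics/c8.png

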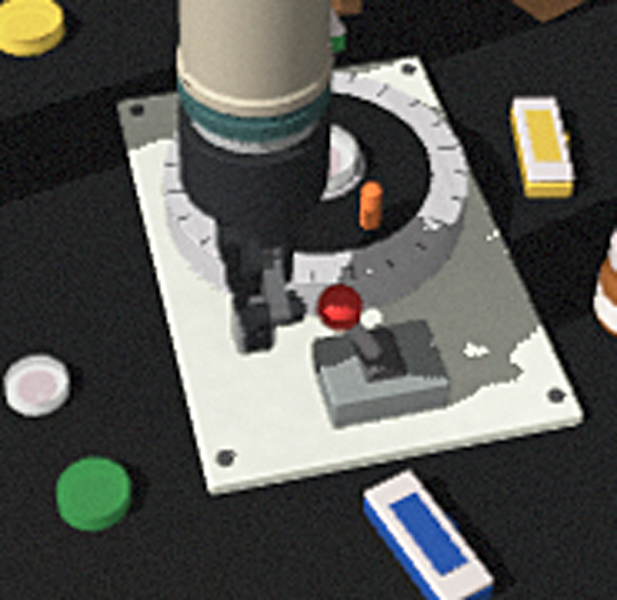

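arm_command:
  commands:
    - [0,[0.3,-0.1,0],0]
    - [0,[0.3,-0.1,0],0]
    - [0,[0.3,-0.1,0],0]
    - [0,[0.3,-0.1,0],0]
    - [0,[0.3,-0.1,0],0]
    - [0,[0.3,-0.1,0],0]
    - [0,[0.3,-0.1,0],0]
    - [0,[0.3,-0.1,0],0]
    - [0,[0.3,-0.1,0],0]
    - [0,[0.3,-0.1,0],0]
    - [0,[0.3,-0.1,0],0]
    - [0,[0.3,-0.1,0],0]

```text
clock: 11.35
position: [0.4743, -0.1483, 0.0903]
ee_rot: [-0.575, 0.575, 0.411, -0.411]
contact_force: [-1.7, 1.1, 1.6]
width: 0.0001
```

arm_command:
  commands:
    - [0,[0.3,-0.1,0],0]
    - [0,[0.3,-0.1,0],0]
    - [0,[0.3,-0.1,0],0]
    - [0,[0.3,-0.1,0],0]
    - [0,[0.3,-0.1,0],0]
    - [0,[0.3,-0.1,0],0]
    - [0,[0.3,-0.1,0],0]
    - [0,[0.3,-0.1,0],0]

```text
clock: 12.15
position: [0.4981, -0.1563, 0.0903]
ee_rot: [-0.575, 0.575, 0.411, -0.411]
contact_force: [-0.7, -0.2, 0.5]
width: -0.0002
```

```bash
python3 - <<'E'
from ang import *
im=grab("side","side9");cv2.imwrite('pics/c9.png',cv2.resize(im['pixels'][165:345,180:365,::-1],(617,600),interpolation=cv2.INTER_CUBIC));rep(im)
s=manip.get_state();print(s['clock'],s['position'],s['contact_force'])
E
```

```text
index n 32 ang 1.5768 r 0.041 0.073
target n 8 ang 1.5933 r 0.08 0.095
ball n 10 [ 0.5117 -0.1739  0.0958]
12.2 [ 0.49866172 -0.15650663  0.09026531] [ 0.04622071  0.51313078 -0.11732895]
```

View pics/c9.png

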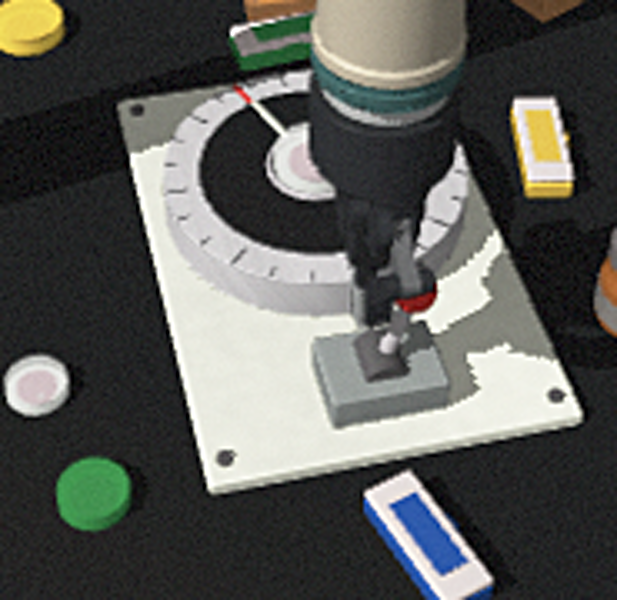

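arm_command:
  commands:
    - [0,[0.3,-0.1,0],0]
    - [0,[0.3,-0.1,0],0]
    - [0,[0.2,-0.07,0],0]

```text
clock: 12.5
position: [0.5059, -0.1587, 0.0901]
ee_rot: [0.576, -0.575, -0.411, 0.411]
contact_force: [-0.7, 1.0, -1.3]
width: -0.0002
```

arm_command:
  commands:
    - [0,[0.2,-0.07,0],0]
    - [0,[0.1,-0.03,0],0]

```text
clock: 12.7
position: [0.5089, -0.1598, 0.0902]
ee_rot: [0.575, -0.575, -0.411, 0.411]
contact_force: [-0.3, 0.1, -0.2]
width: 0.0002
```

arm_command:
  commands:
    - [0,[0.1,-0.03,0],0]
    - [0,[0.1,-0.03,0],0]

```text
clock: 12.9
position: [0.5095, -0.1599, 0.0901]
ee_rot: [0.576, -0.574, -0.411, 0.412]
contact_force: [-5.6, 1.5, 1.4]
width: 0.0
```

arm_command:
  commands:
    - [0,[0.1,-0.03,0],0]
    - [0,[0,0,0],0]

```text
clock: 13.1
position: [0.5096, -0.16, 0.0901]
ee_rot: [0.577, -0.574, -0.41, 0.412]
contact_force: [-6.0, 1.4, 2.9]
width: -0.0001
```

```bash
python3 - <<'E'
from ang import *
im=grab("side","side10");rep(im)
s=manip.get_state();print(s['clock'],s['position'],s['contact_force'])
E
```

```text
index n 37 ang 1.5363 r 0.041 0.073
target n 8 ang 1.5933 r 0.08 0.095
ball n 22 [ 0.5238 -0.1771  0.0924]
13.15 [ 0.50963129 -0.15996313  0.09007457] [-5.65016713  1.72848685  2.36246985]
```

The position is no longer advancing and the force holds at about 6 N, so the lever is at its stop. I'll back off, rise and check.

arm_command:
  commands:
    - [0,[-0.3,0.1,0],0]
    - [0,[-0.9,0.3,0],0]
    - [0,[-1.2,0.4,0],0]
    - [0,[-0.6,0.2,3],0]
    - [0,[0,0,3],0]
    - [0,[0,0,3],0]
    - [0,[-3,0,3],0]
    - [0,[-4,0,0],0]
    - [0,[-3,0,0],0]
    - [0,[0,0,0],0]
    - [0,[0,0,0],0]

```text
clock: 14.25
position: [0.3814, -0.1506, 0.2108]
ee_rot: [-0.575, 0.576, 0.411, -0.41]
contact_force: [0.4, -0.2, 0.5]
width: -0.0001
```

```bash
python3 - <<'E'
from ang import *
for n in("wrist","scene","side"):
    im=grab(n,n+"11");print(n);rep(im)
a=dict(np.load('scene11.npz'))['pixels'][100:250,180:330,::-1];b=dict(np.load('side11.npz'))['pixels'][165:345,180:365,::-1]
cv2.imwrite('pics/c11.png',np.hstack([cv2.resize(a,(390,390),interpolation=cv2.INTER_CUBIC),cv2.resize(b,(400,390),interpolation=cv2.INTER_CUBIC)]))
s=manip.get_state();print(s['clock'],s['position'],s['contact_force'])
E
```

```text
wrist
index n 235 ang 1.1218 r 0.04 0.073
target n 61 ang 1.6068 r 0.077 0.097
post n 72 [ 0.5525 -0.073   0.0747] ang -1.6184 0.0601
scene
index n 42 ang 1.7216 r 0.04 0.073
target n 13 ang 1.5877 r 0.076 0.097
post n 3 [ 0.5586 -0.0702  0.0735] ang -1.5149 0.0573
ball n 64 [ 0.5353 -0.1623  0.0914]
side
index n 38 ang 1.5219 r 0.041 0.073
target n 10 ang 1.5936 r 0.08 0.099
post n 26 [ 0.5533 -0.074   0.0755] ang -1.6047 0.061
ball n 23 [ 0.5258 -0.1743  0.0952]
14.4 [ 0.38272671 -0.15097052  0.2104448 ] [-0.41149125 -0.10604942  0.02729388]
```

View pics/c11.png

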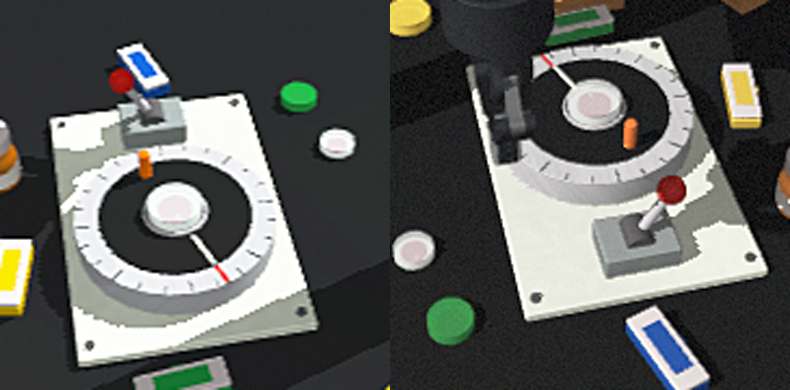

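View pics/wrist11.png

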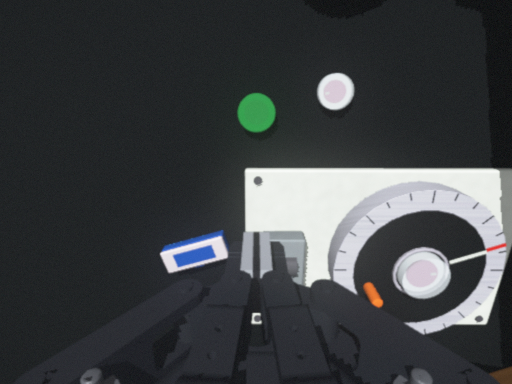

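View pics/scene11.png

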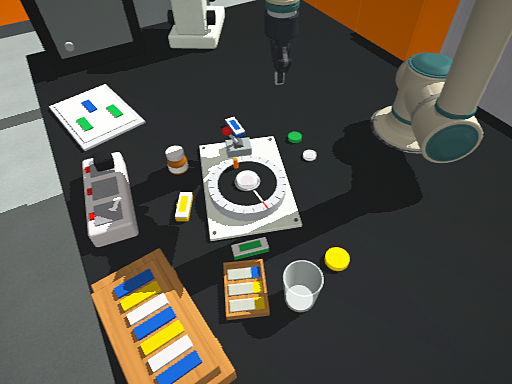

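```bash
python3 - <<'E'
from ang2 import *
O=np.array([.555,-.0129]);y=-.3323;ex=np.array([np.cos(y),np.sin(y)]);ey=np.array([-ex[1],ex[0]])
for n in('scene','side'):
    im=dict(np.load(n+'11.npz'));px=im['pixels'].astype(int);r,g,b=px[...,0],px[...,1],px[...,2]
    m=(r>60)&(g<.4*r)&(b<.4*r);l=cv2.connectedComponentsWithStats(m.astype(np.uint8))
    for L in(0.8,.9,1.0):
        a=L-.5;X=[*(O-.155*ey+.06*np.sin(a)*ex),.034+.06*np.cos(a)];p=proj(im,X);print(n,L,p.round(1))
    for i in range(1,l[0]):
        if np.hypot(*(l[3][i]-p))<20 and l[2][i,4]>8: print('  seen',l[2][i],l[3][i].round(1))
    im0=dict(np.load(n+'0.npz'));d=np.abs(px-im0['pixels'].astype(int)).max(-1)
    print(n,'diff',(d>60).sum())
    cv2.imwrite(f'pics/d_{n}.png',np.where(d>60,255,0).astype(np.uint8))
im=dict(np.load('wrist11.npz'));cv2.imwrite('pics/c12.png',cv2.resize(im['pixels'][190:340,362:512,::-1],(600,600),interpolation=cv2.INTER_CUBIC))
E
python3 -c "
import cv2,numpy as np
cv2.imwrite('pics/dd.png',cv2.resize(np.hstack([cv2.imread('pics/d_scene.png'),cv2.imread('pics/d_side.png')]),(800,300)))"
```

```text
scene 0.8 [230.5 128.6]
scene 0.9 [228.5 129.5]
scene 1.0 [226.6 130.5]
  seen [222 126  10  10  71] [226.  130.8]
scene diff 8353
side 0.8 [304.6 252. ]
side 0.9 [307.5 252.2]
side 1.0 [310.1 252.6]
  seen [304 246  13  13 136] [309.9 252.1]
side diff 18097
```

View pics/dd.png

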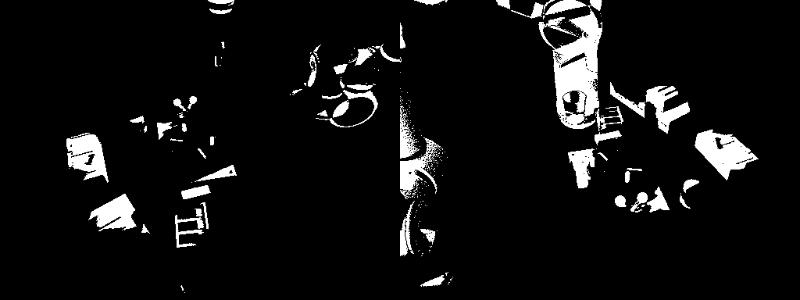

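View pics/c12.png

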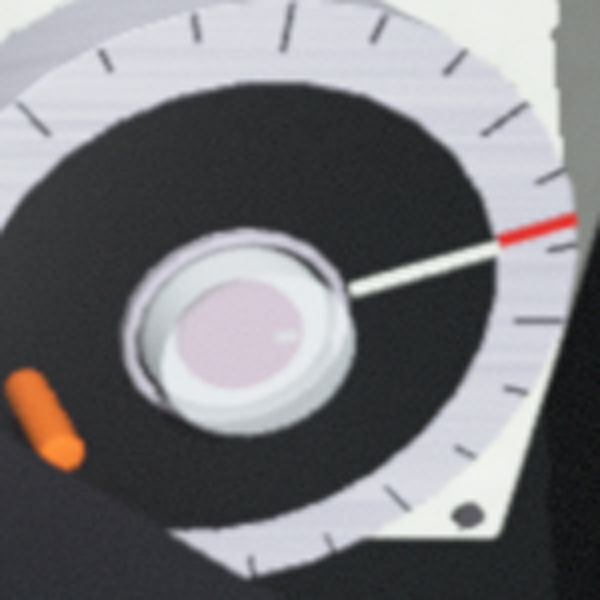

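In the last views the index line meets the red line, and the ball sits where a lever angle of 1.0 predicts. The dish is seated, and the picture differences are the arm, its shadows, the dial and the lever.

```bash
python3 -c "
from rig import manip
print(manip.sign_off())"
```

```text
the job is handed in; nothing more can be done
None
```

The dial is lined up with the red line, the locking lever is fully over at its stop, and the job is handed in at about 14.5 s.

- **Dial:** I pushed the orange post about 2.27 rad counter-clockwise with the closed fingertips. After I backed off, the wrist view put the index tip at 1.602 rad and the red line's inner end at 1.605 rad. The final wrist picture still shows them in line. An earlier close-up seemed to show about 1 mm of offset; the calibrated measurement from that same picture gave only 0.002–0.005 rad.
- **Lever:** I pushed it until it stopped moving, with about 6 N on the tool. The ball was then within 1 pixel of where full travel (1.0 rad) predicts, in both fixed cameras.
- **Dish and bench:** The dish is still in its seat ring. Comparing before and after pictures by eye, I saw no bystander moved, but I didn't measure their positions. Moving shadows cross the green case and the slide tray, so the check is weaker there.
- **Unreliable readings:** My automatic index-angle readout was thrown off by the bright seat ring, so I used hand-picked line ends instead.

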